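# Close a wooden plane body on its dowels and hold it for the clamps

## Task

The half-made body of a small wooden hand plane lies on its side, wedged on the gluing board, with two dowels standing up from it. Draw the drilled side cheek straight out of its slot in the stock rack, fit its two holes over the two dowels and press it down until it lies flush on the plane body along its whole length. Finish while still holding it pressed down firmly, with a push of 10 N or more, ready for the clamps to go on, and leave everything else on the bench where it is.

Things in the scene. Friction and masses are not known exactly. Their poses are not given: they have to be found in the camera images.
- plane_half: Lower half of the plane with its gluing board, all fixed. Origin: on the bench below the plane's middle; x along the plane, z up. Board 350 x 120 x 12 mm (x -165 to +185). The wooden plane body on it is 230 x 56 mm in plan, centred on the origin; its flat top (the joint face) is cut by a slanting throat near the middle. Stops and wedges at its ends stay below 35 mm; its long sides are clear
- seat (a point): Centre of the joint face of plane_half, 64 mm above the bench, midway between the two dowels. Axes as plane_half
- dowel_a (a point): Centre of the top of the dowel at x = -95 mm, y = 0 of plane_half: a round wooden dowel, 10 mm diameter, standing 18 mm above the joint face (top 82 mm above the bench), its last 5 mm tapering to 5 mm diameter
- dowel_b (a point): Centre of the top of the other, equal dowel at x = +95 mm, y = 0 of plane_half
- cheek: Loose plane cheek: flat wooden strip 230 x 56 x 12 mm thick, 0.09 to 0.14 kg, with a round 11.5 mm through hole near each end; the thinnest piece in the rack and the only drilled one. Origin: centre of its underside, x along it. May go on either way round. Starts flat on the bench in any of the rack's three slots, one end sticking out of the front by 85 to 105 mm
- cheek_mid (a point): Centre of the cheek, 6 mm above its underside. Axes as the cheek
- cheek_hole0 (a point): Mouth of the cheek's hole at its x = -95 mm, on the upper face
- cheek_hole1 (a point): Mouth of the cheek's hole at its x = +95 mm, on the upper face
- rack: Low fixed plywood stock rack, 160 mm deep (x), 278 mm wide (y). Origin: centre of its underside. Three slots without a floor, 74 mm wide and 32 mm high, centres at y = -88, 0, +88 mm, roofed over their whole depth, closed at the back; the open front is at x = -80 mm and looks to -x. Roof top 44 mm high; strips lie on its rear half, up to 64 mm
- batten: Wooden batten 220 x 40 x 20 mm, not drilled, in another slot of the rack. Leave it. Origin: centre of its underside
- offcut: Wide wooden offcut 180 x 62 x 16 mm, not drilled, in another slot of the rack. Leave it. Origin: centre of its underside
- tin: Small metal tin, 60 mm diameter, 40 mm high, on the rack's roof. Leave it. Origin: centre of its underside
- mallet: Turned wooden mallet standing on its head, 86 mm diameter, 272 mm high. Leave it. Origin: centre of its underside
- glue: Closed white glue bottle, 60 mm diameter, 170 mm high. Leave it. Origin: centre of its underside
- gauge: Wooden marking gauge lying on the bench: stem 200 mm long along x, head 70 mm wide and 70 mm high with its screw. Leave it. Origin: below the head, on the bench
- iron: Plane iron, steel, 120 x 44 mm, 14 mm high with its screw, lying flat. Leave it. Origin: centre of its underside
Things that resemble listed ones, but are neither listed nor needed, are in the scene too. Leave any white look-alike of the cheek alone.

How it is judged:
On the way:
1. the cheek is drawn fully out of its slot (x of cheek_mid in the frame of rack below -0.19 m), for 0.1 s.
At the end, for the whole second after the job is handed in: For the last second the cheek sits still on both dowels: underside within 1.5 mm of the joint face and parallel to it within 0.012 rad, centred within 3 mm, along the plane within 0.03 rad; the robot still touches it with over 4 N and it presses on the plane half with over 8 N (z of cheek_mid in the frame of seat between 0.004 and 0.0075 m and horizontal distance between cheek_mid and seat below 0.003 m and angle between the x axis of cheek and the x axis of seat, either way round below 0.03 rad and angle between the z axis of cheek and the z axis of seat, either way round below 0.012 rad and contact force between cheek and plane_half above 8 N and contact force between any of the fingers, the arm and cheek above 4 N and linear speed of cheek below 0.02 m/s); the arm keeps its last pose, push and grip.
It fails at once if the batten or the offcut is moved by more than 25 mm (distance of any of batten, offcut from where it was at the start of the episode above 0.025 m).
It fails at once if another thing on the bench or on the rack is moved by more than 25 mm (distance of any of tin, mallet, glue, gauge, iron from where it was at the start of the episode above 0.025 m).
It also fails if it takes over 72 s, if anything falls off the work surface, if the arm or the gripper's body presses on something with over 40 N, if the wrist force passes 120 N, or if a joint passes its speed limit or range.

## Robot

A 6-joint arm with a two-finger parallel gripper is mounted at the origin on the work surface. World frame = base frame: x ahead of the robot, y to its left, z up, the work surface at z = 0. Lengths are in m, angles in rad, forces in N, time in s.
With the tool pointing down it reaches from about 0.225 to 0.875 m from the base axis. Payload 3.4 kg.
Tool frame: the origin (TCP) lies on the centre line of the jaws, within the pads' length; the fingertips stand 22 mm ahead of it and the grasp point (between the pads) lies 3 mm ahead of it; z points along the fingers, y is the line along which they close (so a half turn about z gives the same grasp; the last joint's range is limited). The gripper opens to 85 mm and grips with 20 to 120 N. Pads are 22 mm wide; open, the fingers measure 114 mm over their backs; the gripper's body (76 mm by 85 mm) begins 54 mm behind the grasp point. The pads swing forward as they close: fully open they stand 13 mm farther back than shut.
Start: joints at [-1.362, 0.276, 1.505, -0, 1.361, -0.121], TCP at [0.186, -0.544, 0.253] pointing down, gripper open.
Joint ranges: [-2.89, 2.89], [-0.75, 2.08], [0.22, 2.7], [-1.18, 4.32], [0.11, 2.71], [-2.7, 2.7]. Speed limits (rad/s): [2.57, 2.57, 3.14, 3.14, 3.14, 3.14].

## Interface

Orientations are given as a unit quaternion [w, x, y, z].
In Python, from rig import readout, optics, ticket gives the robot as it stands. The module is installed in compiled form; this text tells all that it offers.
- The arm moves only by the shell command python3 -m handwheel 'ROWS' [OPENING] [FORCE]. ROWS is rows parted by semicolons, their numbers by spaces, 1 to 5 of them, each of 4 numbers: dx, dy, dz in m, then a turn about the tool's z in rad; each row shifts and turns the commanded pose from where the row before left it, along the tool's axes as they then stand; what a row does not reach is not made up. A row lasts 1/12 s, in which the tool goes at most 0.0417 m and 0.125 rad, less where a joint would pass 70% of its speed; a pose out of reach is approached as far as the arm can. OPENING is the finger opening in m, set as the command begins (- or left out keeps the last). The fingers move at their own pace and stop on an object; FORCE is the grip in N (left out, the last holds). Time passes only in rows, so rows that do not move let the fingers close. It prints the time, the measured TCP pose, the force, the opening and the grip force at its end.
- readout.get_state(): the state, without advancing time (a new reading comes with each control period).
- optics.get_image(name): name is "scene" or "top" or "wrist"; returns a dict with "img" (480x640x3 uint8, red, green, blue), "camera_matrix" (3x3 intrinsics, pixels), "k1" (the pictures are not rectified: a ray, as slopes to the right and down, at radius r is drawn at 1 + k1 r^2 times it, then the intrinsics apply), "T" (4x4, takes a point from camera to world coordinates); the wrist camera has in their place "hand_eye" (4x4, takes a point from camera to tool coordinates, whose origin is the TCP and whose axes are the flange's). Camera axes: x right, y down, z forward; pixel columns grow to the right and rows downward; lengths in m; the calibration is good to about 2 mm. A picture is of the moment at which its call begins: read the wrist's pose just before it. There is no depth.
- ticket.sign_off(): hands the job in; it is judged then, once.
The state is a dict: "clock": time; "qpos": joint angles; "qd": joint speeds; "effort": joint torques, N m; "position": TCP position; "ee_rot": TCP orientation; "contact_force": force on the tool from outside, world axes, zero at the start; "moment": the same for the moment, N m; "width": finger opening in m; "gripper_force": force on a finger pad.
Only numpy, scipy, OpenCV 4.12 (cv2) and the standard library are available. Lean on these libraries where they do the work, as an engineer would, in place of code of your own. Each camera call takes 0.05 s, during which the arm holds its last target. There are 200 camera calls.

## Working session

There is one attempt and no reset: what is moved stays moved. The work goes in short steps, Python scripts to look and compute and a shell command to move; the robot and the scene stay as the last step left them, time stands still between calls to the robot, and variables do not carry over. Pictures are saved under pics/ and viewed, at most 10 in all, crops included, and the job is handed in when it is done.

```bash
mkdir -p pics; cat > h.py <<'E'
import numpy as np, cv2
from rig import readout, optics
from scipy.spatial.transform import Rotation as R
def pose():
    s=readout.get_state(); q=s["ee_rot"]
    T=np.eye(4); T[:3,:3]=R.from_quat([q[1],q[2],q[3],q[0]]).as_matrix(); T[:3,3]=s["position"]; return s,T
def grab(n):
    s,T=pose(); d=optics.get_image(n)
    d["W"]=d["T"] if n!="wrist" else T@np.array(d["hand_eye"]); d["W"]=np.array(d["W"]); return d
def cast(d,uv,z):
    K=np.array(d["camera_matrix"]); uv=np.atleast_2d(np.array(uv,float))
    p=np.c_[(uv[:,0]-K[0,2])/K[0,0],(uv[:,1]-K[1,2])/K[1,1]]
    x=p.copy()
    for _ in range(30): x=p/(1+d["k1"]*(x**2).sum(1,keepdims=True))
    r=np.c_[x,np.ones(len(x))]@d["W"][:3,:3].T; o=d["W"][:3,3]
    return o+r*((z-o[2])/r[:,2])[:,None]
def proj(d,P):
    K=np.array(d["camera_matrix"]); P=np.atleast_2d(P); c=(P-d["W"][:3,3])@d["W"][:3,:3]
    x=c[:,:2]/c[:,2:]; x=x*(1+d["k1"]*(x**2).sum(1,keepdims=True))
    return np.c_[x[:,0]*K[0,0]+K[0,2],x[:,1]*K[1,1]+K[1,2]]
def save(n,img): cv2.imwrite(f"pics/{n}.png",img[:,:,::-1])
def load(n):
    import pickle; return pickle.load(open(f"{n}.pkl","rb"))
def keep(n,d):
    import pickle; pickle.dump(d,open(f"{n}.pkl","wb"))
E
python3 - <<'E'
from h import *
for n in ("top","scene"):
    d=grab(n); keep(n,d); save(n,d["img"]); print(n,d["W"].round(3).tolist(),d["camera_matrix"],d["k1"])
s,T=pose(); print(s["clock"],T.round(3).tolist(),s["width"])
E
```

```text
top [[-0.013, -0.985, 0.172, 0.263], [-1.0, 0.012, -0.009, -0.021], [0.007, -0.172, -0.985, 1.442], [0.0, 0.0, 0.0, 1.0]] [[508.31397223   0.         315.96402214]
 [  0.         508.31397223 232.78561305]
 [  0.           0.           1.        ]] -0.05708280550546792
scene [[0.156, 0.569, -0.807, 1.464], [0.988, -0.086, 0.131, -0.2], [0.005, -0.818, -0.575, 0.775], [0.0, 0.0, 0.0, 1.0]] [[449.66886713   0.         318.20400948]
 [  0.         449.66886713 233.25074263]
 [  0.           0.           1.        ]] -0.04674253229097358
0.1 [[0.946, 0.324, -0.0, 0.186], [0.324, -0.946, 0.002, -0.544], [0.0, -0.002, -1.0, 0.253], [0.0, 0.0, 0.0, 1.0]] 0.08554713727615829
```

View pics/top.png

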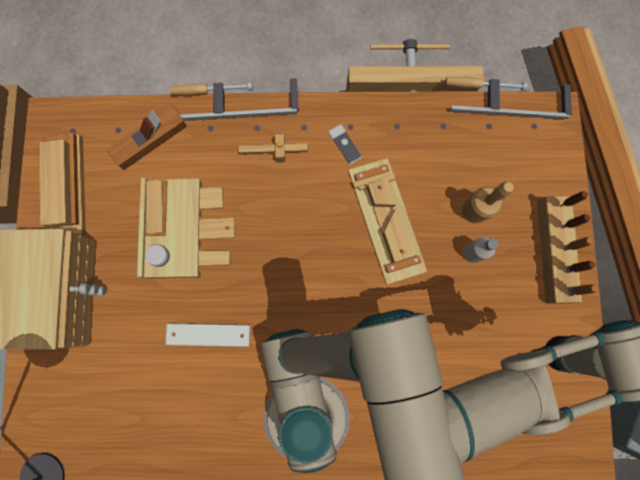

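View pics/scene.png

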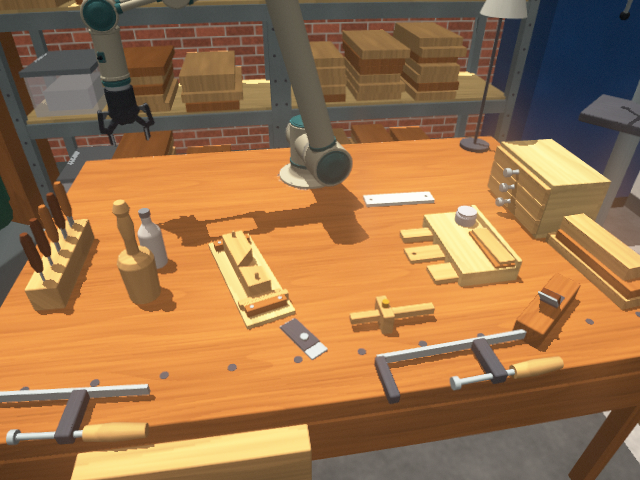

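The top view shows the rack at (170,228), opening to the right, with three strips sticking out of it at (211,198), (216,228) and (214,258). The plane half is at (387,220), and the white look-alike lies at (208,335). Only the middle strip seems to have a hole, at about (228,228) in top and (413,254) in scene. I'll confirm that in one crop.

```bash
python3 - <<'E'
from h import *
t=load("top")["img"];s=load("scene")["img"]
f=lambda i,x,y,w,h,k:cv2.resize(i[y:y+h,x:x+w],None,fx=k,fy=k,interpolation=cv2.INTER_CUBIC)
a=f(t,130,170,110,120,3.5);b=f(t,340,150,100,140,3);c=f(s,390,200,130,90,3);e=f(s,200,220,100,110,3)
o=np.zeros((600,800,3),np.uint8); A=cv2.resize(t[170:290,130:240],(275,300),interpolation=cv2.INTER_CUBIC)
def put(im,x,y): o[y:y+im.shape[0],x:x+im.shape[1]]=im
put(A,0,0);put(c[:, :390],0,310);put(b[:420],400,0) if 0 else put(cv2.resize(t[150:290,340:440],(300,420),interpolation=cv2.INTER_CUBIC)[:,:],400,0)
put(cv2.resize(s[225:325,200:300],(175,175)),500,422)
save("crop",o)
E
```

```text
(no output)
```

View pics/crop.png

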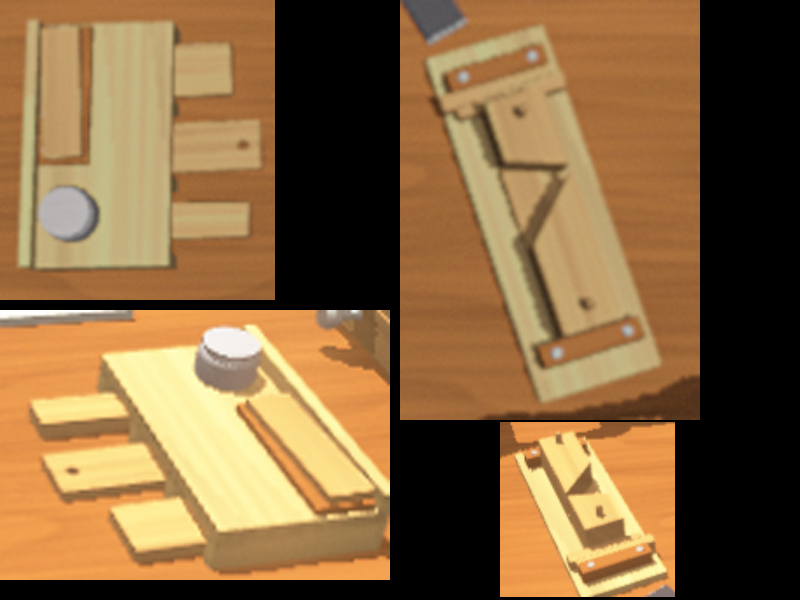

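Three strips could be the cheek. The ones at top (211,198) and (214,258) are undrilled, so they are the offcut and the batten. The middle one at (216,228) has a round hole at (228,228), and is the thinnest, so it's the cheek. Its lengthways axis is world y. Next I measure the cheek and the dowels.

```bash
python3 - <<'E'
from h import *
d=load("top")
P=lambda x,y,ox,oy,k:(ox+x/k,oy+y/k)
print("cheek corners",cast(d,[P(260,121,130,170,2.5),P(260,168,130,170,2.5),P(174,125,130,170,2.5),P(174,172,130,170,2.5)],.012).round(3).tolist())
print("hole",cast(d,P(243,145,130,170,2.5),.012).round(3))
print("offcut end",cast(d,[P(231,44,130,170,2.5),P(231,95,130,170,2.5)],.016).round(3).tolist(),"batten",cast(d,[P(248,203,130,170,2.5),P(248,237,130,170,2.5)],.02).round(3).tolist())
print("rack front",cast(d,[P(172,22,130,170,2.5),P(172,265,130,170,2.5)],.044).round(3).tolist())
D=cast(d,[P(121,112,340,150,3),P(187,303,340,150,3)],.082);print("dowels",D.round(3),np.linalg.norm(D[0]-D[1]))
# wanted joint tilt
s,T=pose();print(s["position"])
E
```

```text
cheek corners [[0.557, 0.201, 0.012], [0.502, 0.201, 0.012], [0.553, 0.3, 0.012], [0.498, 0.299, 0.012]]
hole [[0.529 0.22  0.012]]
offcut end [[0.647, 0.236, 0.016], [0.587, 0.235, 0.016]] batten [[0.461, 0.212, 0.02], [0.422, 0.212, 0.02]]
rack front [[0.666, 0.299, 0.044], [0.389, 0.291, 0.044]]
dowels [[ 0.625 -0.213  0.082]
 [ 0.447 -0.266  0.082]] 0.18614227152256624
[ 0.18611532 -0.54357045  0.25252059]
```

```bash
H="python3 -m handwheel"
$H '.0279 -.0287 0 0;.0279 -.0287 0 0;.0279 -.0287 0 0;.0279 -.0287 0 0;.0279 -.0287 0 0'
$H '.0279 -.0287 0 0;.0279 -.0287 0 0;.0279 -.0287 0 0;.0279 -.0287 0 0;.0279 -.0287 0 0' | tail -1
$H '.0279 -.0287 0 0;.0279 -.0287 0 0;.0279 -.0287 0 0;.0279 -.0287 0 0;.0279 -.0287 0 0' | tail -1
$H '.0279 -.0287 0 0;.0279 -.0287 0 0;.0279 -.0287 0 0;.0279 -.0287 0 0;.0279 -.0287 0 0' | tail -1
$H '0 0 0 -.124;0 0 0 -.124;0 0 0 -.124;0 0 0 -.124;0 0 0 -.124' .066
$H '0 0 0 -.124;0 0 0 -.124;0 0 0 -.124;0 0 0 -.124;0 0 0 -.124'
$H '0 0 0 0;0 0 0 0'
python3 - <<'E'
from h import *
s,T=pose();print(T.round(4).tolist(),s["qpos"],s["width"])
d=grab("wrist");keep("w1",d);save("w1",d["img"]);print(np.array(d["hand_eye"]).round(3).tolist(),d["camera_matrix"],d["k1"])
E
```

```text
clock: 0.52
position: [0.2719, -0.3612, 0.2528]
ee_rot: [-0.0, 0.987, 0.164, -0.0]
contact_force: [0.5, -0.5, 0.3]
width: 0.0853
gripper_force: 0.0
gripper_force: 0.0
gripper_force: 0.0
gripper_force: 0.0
clock: 2.18
position: [0.5279, 0.1799, 0.2526]
ee_rot: [-0.0, 0.888, 0.46, -0.001]
contact_force: [-0.0, -0.4, 0.9]
width: 0.0659
gripper_force: 0.0
clock: 2.6
position: [0.5279, 0.1797, 0.2527]
ee_rot: [-0.0, 0.705, 0.709, -0.001]
contact_force: [0.5, 0.6, -0.0]
width: 0.0658
gripper_force: 0.0
clock: 2.77
position: [0.528, 0.1797, 0.2529]
ee_rot: [-0.0, 0.709, 0.706, -0.0]
contact_force: [0.3, -0.6, 0.1]
width: 0.0663
gripper_force: 0.0
[[0.0041, 1.0, -0.0008, 0.528], [1.0, -0.0041, -0.0003, 0.1797], [-0.0003, -0.0008, -1.0, 0.2529], [0.0, 0.0, 0.0, 1.0]] [ 2.03333113e-01  2.50603698e-01  1.54165910e+00 -1.05574552e-04
  1.35013517e+00  2.07451797e-01] 0.06626402289345218
[[-0.001, -0.946, -0.323, 0.084], [1.0, -0.001, -0.0, -0.0], [0.0, -0.323, 0.946, -0.121], [0.0, 0.0, 0.0, 1.0]] [[403.21766392   0.         323.78189857]
 [  0.         403.21766392 241.94934521]
 [  0.           0.           1.        ]] 0.026162902747118785
```

View pics/w1.png

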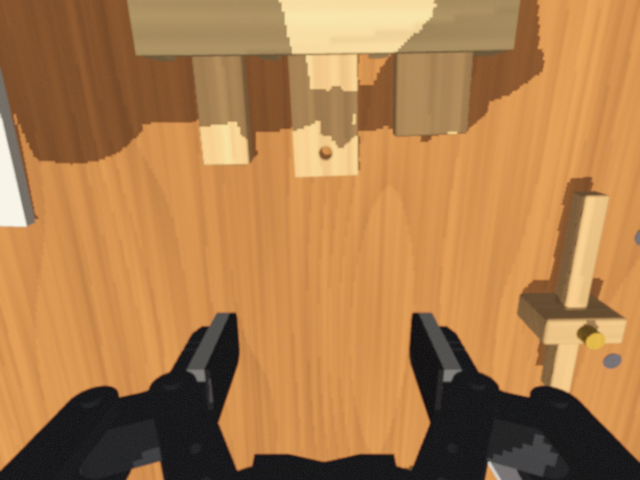

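The wrist view shows the cheek's end corners at (295,177) and (358,175), its hole at (326,152), and its sides running up to (289,57) and (358,56) at the rack front. The batten ends at (226,163) and the offcut at (430,135).

```bash
python3 - <<'E'
from h import *
d=load("w1")
print(cast(d,[(295,177),(358,175),(326,152),(289,57),(358,56)],.012).round(4).tolist())
print("offcut",cast(d,[(396,134),(467,131)],.016).round(4).tolist(),"batten",cast(d,[(203,163),(249,162)],.02).round(4).tolist())
E
```

```text
[[0.5018, 0.2022, 0.012], [0.5583, 0.2037, 0.012], [0.5297, 0.2241, 0.012], [0.4997, 0.3, 0.012], [0.556, 0.3005, 0.012]]
offcut [[0.5897, 0.2393, 0.016], [0.65, 0.2412, 0.016]] batten [[0.423, 0.2159, 0.02], [0.4628, 0.2167, 0.02]]
```

```bash
python3 - <<'E'
from h import *
d=load("w1");Hc=np.array(d["hand_eye"]);d["W"]=Hc
o=Hc[:3,3]
for uv,y in (((238,313),-.033),((412,313),.033)):
    p=cast(d,uv,0.)[0]; r=p-o; print((o+r*(y/r[1])).round(4) if 0 else (o+r*((y-o[1])/r[1])).round(4))
E
H="python3 -m handwheel"
# cheek grasp: world dx +.0017, dy +.0453 ; tool x=+y, tool y=+x
$H '.0226 .0009 .04 -.008;.0226 .0009 .04 -.008;0 0 .04 0;0 0 .04 0;0 0 .04 0'
$H '0 0 .02 0;0 0 0 0;0 0 0 0'
```

```text
[ 0.009 -0.033  0.016]
[0.0098 0.033  0.0145]
clock: 3.23
position: [0.5297, 0.2212, 0.0593]
ee_rot: [0.0, 0.702, 0.712, 0.0]
contact_force: [0.3, 0.1, -0.7]
width: 0.0662
gripper_force: 0.0
clock: 3.48
position: [0.5293, 0.2206, 0.0399]
ee_rot: [-0.001, 0.702, 0.712, -0.001]
contact_force: [0.0, -0.6, 0.2]
width: 0.0661
gripper_force: 0.0
```

```bash
H="python3 -m handwheel"
$H '.004 0 .010 -.008;0 0 .010 0;0 0 0 0'
$H '0 0 0 0;0 0 0 0;0 0 0 0;0 0 0 0;0 0 0 0' .04 40
$H '0 0 0 0;0 0 0 0;0 0 0 0'

```

```text
clock: 3.73
position: [0.5296, 0.2249, 0.0204]
ee_rot: [-0.0, 0.699, 0.715, -0.0]
contact_force: [0.1, -0.2, -0.6]
width: 0.0659
gripper_force: 0.0
clock: 4.15
position: [0.5301, 0.2248, 0.0214]
ee_rot: [0.0, 0.699, 0.715, 0.001]
contact_force: [-0.4, 0.6, 3.5]
width: 0.0549
gripper_force: 43.4
clock: 4.4
position: [0.5301, 0.2249, 0.0214]
ee_rot: [0.0, 0.699, 0.715, 0.0]
contact_force: [-0.5, -0.3, 5.9]
width: 0.0543
gripper_force: 43.7
```

```bash
H="python3 -m handwheel"
$H '0 0 -.0015 0;-.02 0 0 0;-.035 0 0 0;-.035 0 0 0;-.035 0 0 0'
$H '-.035 0 0 0;-.035 0 0 0;-.02 0 0 0;0 0 0 0;0 0 0 0'
python3 - <<'E'
from h import *
d=grab("wrist");keep("w2",d);save("w2",d["img"]);print(pose()[1].round(4).tolist())
E
```

```text
clock: 4.82
position: [0.5321, 0.0988, 0.0218]
ee_rot: [-0.0, 0.698, 0.716, -0.0]
contact_force: [1.3, -0.8, -0.6]
width: 0.0549
gripper_force: 43.0
clock: 5.23
position: [0.5345, 0.0087, 0.0219]
ee_rot: [-0.0, 0.7, 0.714, -0.0]
contact_force: [-0.5, 0.2, 0.3]
width: 0.055
gripper_force: 43.0
[[-0.0216, 0.9998, -0.0007, 0.5343], [0.9998, 0.0216, 0.0003, 0.0097], [0.0004, -0.0007, -1.0, 0.0219], [0.0, 0.0, 0.0, 1.0]]
```

View pics/w2.png

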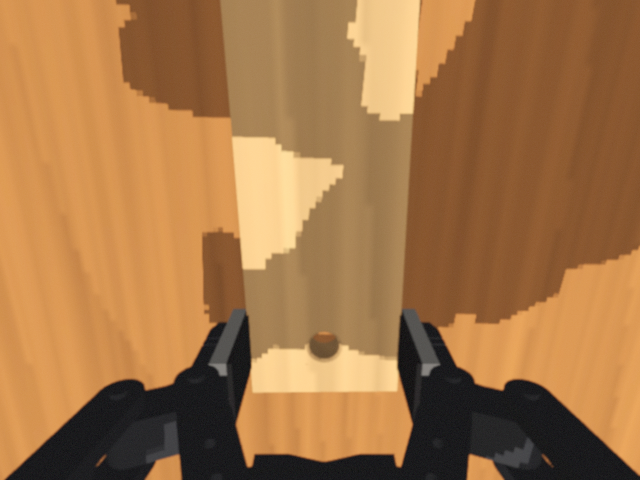

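The cheek is out, square in the jaws, with its near hole at (323,345) and end edge at row 391. I'll regrasp at its middle.

```bash
H="python3 -m handwheel"
$H '0 0 0 0;0 0 0 0;0 0 -.01 0;0 0 -.03 0' .07
python3 - <<'E'
from h import *
d=load("w2");T=d["W"]@np.linalg.inv(np.array(d["hand_eye"]));P=cast(d,[(323,345),(253,392),(397,391)],.0125)
print(P.round(4).tolist(),((P-T[:3,3])@T[:3,:3]).round(4).tolist())
s,T=pose();print(T.round(4).tolist()); print(((P-T[:3,3])@T[:3,:3]).round(4).tolist())
E
```

```text
clock: 5.62
position: [0.5315, 0.0111, 0.0598]
ee_rot: [-0.003, 0.698, 0.716, -0.003]
contact_force: [-0.6, 0.4, -0.7]
width: 0.07
gripper_force: 0.0
[[0.5339, 0.0078, 0.0125], [0.507, -0.0139, 0.0125], [0.5631, -0.0123, 0.0125]] [[-0.0009, -0.0005, 0.0094], [-0.022, -0.0279, 0.0095], [-0.0215, 0.0282, 0.0094]]
[[-0.0245, 0.9997, -0.0088, 0.5315], [0.9997, 0.0246, 0.001, 0.0111], [0.0012, -0.0087, -1.0, 0.0598], [0.0, 0.0, 0.0, 1.0]]
[[-0.0034, 0.0027, 0.0472], [-0.0244, -0.0247, 0.0475], [-0.0242, 0.0314, 0.047]]
```

```bash
H="python3 -m handwheel"
$H '.031 0 0 0;.031 0 0 0;.031 0 0 0;0 0 .02 0;0 0 .02 0'
$H '0 0 0 0;0 0 0 0'
$H '0 0 0 0;0 0 0 0;0 0 0 0;0 0 0 0;0 0 0 0' .04 60
$H '0 0 0 0;0 0 0 0;0 0 0 0'
$H '0 0 -.03 0;0 0 -.04 0;0 0 -.04 0;0 0 -.04 0;0 0 0 0'
$H '0 0 0 0;0 0 0 0'
python3 - <<'E'
from h import *
s,T=pose();d=grab("wrist");keep("w3",d);save("w3",d["img"]);print(T.round(4).tolist())
t=grab("top");keep("t3",t);keep("s3",grab("scene"))
E
```

```text
clock: 6.03
position: [0.5339, 0.1056, 0.024]
ee_rot: [0.002, 0.697, 0.717, 0.002]
contact_force: [-0.5, -0.1, -0.1]
width: 0.0701
gripper_force: 0.0
clock: 6.2
position: [0.5317, 0.1035, 0.0222]
ee_rot: [-0.001, 0.698, 0.716, -0.001]
contact_force: [0.5, -0.3, 0.0]
width: 0.0701
gripper_force: 0.0
clock: 6.62
position: [0.5335, 0.1027, 0.0239]
ee_rot: [0.001, 0.699, 0.715, 0.001]
contact_force: [-0.5, 0.7, 7.4]
width: 0.054
gripper_force: 63.8
clock: 6.87
position: [0.5335, 0.1028, 0.0239]
ee_rot: [0.001, 0.699, 0.715, 0.001]
contact_force: [-1.2, 1.7, 6.6]
width: 0.0538
gripper_force: 63.8
clock: 7.28
position: [0.5377, 0.1028, 0.181]
ee_rot: [0.006, 0.699, 0.715, 0.006]
contact_force: [1.4, 0.9, -0.4]
width: 0.0538
gripper_force: 64.0
clock: 7.45
position: [0.532, 0.1025, 0.1723]
ee_rot: [0.0, 0.699, 0.715, -0.0]
contact_force: [0.1, 0.9, -0.7]
width: 0.0539
gripper_force: 64.0
[[-0.0226, 0.9997, -0.0001, 0.532], [0.9997, 0.0226, -0.0001, 0.1025], [-0.0001, -0.0001, -1.0, 0.1723], [0.0, 0.0, 0.0, 1.0]]
```

View pics/w3.png

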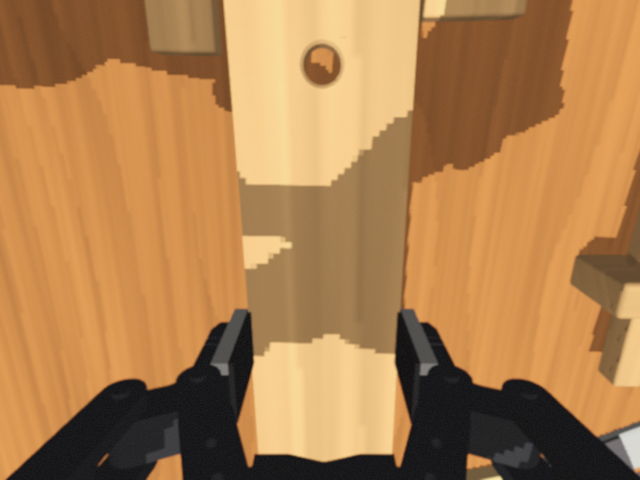

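The far hole is at (321.5,64) and the cheek is centred and square in the jaws. Next I'll carry it beside the plane half and look at the dowels.

```bash
H="python3 -m handwheel"
$H '-.032 -.0035 -.01 0;-.032 -.0035 -.01 0;-.032 -.0035 -.01 0;-.032 -.0035 -.01 0' >/dev/null
$H '-.032 -.0035 -.01 0;-.032 -.0035 -.01 0;-.032 -.0035 -.01 0;-.032 -.0035 -.01 0' >/dev/null
$H '0 0 0 .118;0 0 0 .118;0 0 0 .118;0 0 0 .118;0 0 0 .118' >/dev/null
$H '0 0 0 .118;0 0 0 .118;0 0 0 .118;0 0 0 .118;0 0 0 .118' >/dev/null
$H '0 0 0 .118;0 0 0 0;0 0 0 0;0 0 0 0'
python3 - <<'E'
from h import *
s,T=pose();d=grab("wrist");keep("w4",d);save("w4",d["img"]);print(T.round(4).tolist())
E
```

```text
clock: 9.43
position: [0.5101, -0.1537, 0.2513]
ee_rot: [-0.0, 0.989, 0.149, -0.001]
contact_force: [-0.0, 0.0, -0.9]
width: 0.0536
gripper_force: 64.0
[[0.9559, 0.2938, -0.0016, 0.5101], [0.2938, -0.9559, 0.0006, -0.1537], [-0.0014, -0.0011, -1.0, 0.2513], [0.0, 0.0, 0.0, 1.0]]
```

View pics/w4.png

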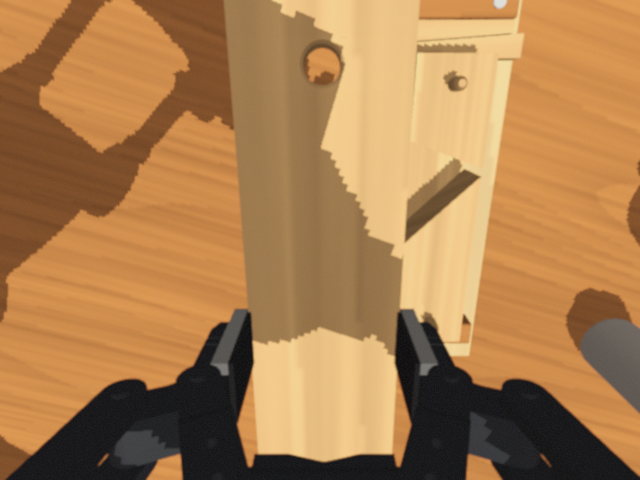

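Dowel b shows at about (459,83), but dowel a is half hidden near (432,318). I'll step aside and enlarge both.

```bash
H="python3 -m handwheel"
$H '-.02 -.02 0 0;-.02 -.02 0 0;0 0 0 0;0 0 0 0;0 0 0 0'
python3 - <<'E'
from h import *
s,T=pose();d=grab("wrist");keep("w5",d);print(T.round(4).tolist())
P=cast(load("w4"),(459,83),.082)[0]; h=np.array([.954,.30,0]); h/=np.linalg.norm(h)
b=proj(d,P)[0];a=proj(d,P-.19*h)[0];print(P,b,a)
o=np.zeros((400,800,3),np.uint8)
for i,c in enumerate((b,a)):
    x,y=(c-25).round().astype(int); x=max(0,x);y=max(0,y);print(x,y)
    o[:,400*i:400*i+400]=cv2.resize(d["img"][y:y+50,x:x+50],(400,400),interpolation=cv2.INTER_CUBIC)
save("w5c",o)
E
```

```text
clock: 9.9
position: [0.4611, -0.1275, 0.2526]
ee_rot: [0.001, 0.989, 0.148, 0.001]
contact_force: [-0.3, -0.3, -0.8]
width: 0.0538
gripper_force: 64.0
[[0.9563, 0.2923, 0.0017, 0.4611], [0.2923, -0.9563, -0.0009, -0.1275], [0.0013, 0.0013, -1.0, 0.2526], [0.0, 0.0, 0.0, 1.0]]
[ 0.62787914 -0.21042499  0.082     ] [526.95457816  16.0719714 ] [488.7033764  288.03340943]
502 0
464 263
```

View pics/w5c.png

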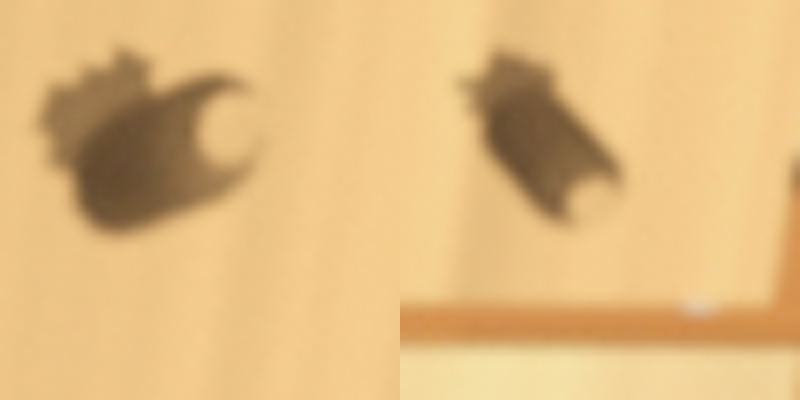

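```bash
python3 - <<'E'
from h import *
d=load("w5")
D=cast(d,[(530.4,15.8),(488.1,287.9)],.082);v=D[0]-D[1];m=D.mean(0)
print("dowels",D.round(4).tolist(),np.linalg.norm(v),"mid",m.round(4),"head",np.arctan2(v[1],v[0]))
tc=load("top");print("top view says px",proj(tc,D).round(1).tolist())
# cheek in tool frame: edges and hole in each wrist picture
for n in ("w3","w4","w5"):
    e=load(n);g=cv2.cvtColor(e["img"],cv2.COLOR_RGB2HSV);e["W"]=np.array(e["hand_eye"])
    print(n,cast(e,(322.3,64.5),.0119).round(4).tolist())
    sub=cv2.cvtColor(e["img"],cv2.COLOR_RGB2GRAY)
    for y in (40,130,250):
        r=np.abs(np.gradient(cv2.GaussianBlur(sub,(3,3),0)[y].astype(float)));l=215+r[215:262].argmax();q=385+r[385:432].argmax()
        c=cast(e,[(l,y),(q,y)],.0119);print(y,l,q,c[:,1].round(4),(c[1]-c[0])[1].round(4))
o=load("w5");save("dbg",o["img"])
E
```

```text
dowels [[0.6286, -0.2124, 0.082], [0.4466, -0.2669, 0.082]] 0.19000443773175532 mid [ 0.5376 -0.2397  0.082 ] head 0.2908535876070879
top view says px [[380.2, 186.1], [402.7, 251.0]]
w3 [[0.0956, -0.0006, 0.0119]]
40 226 417 [-0.0291  0.0274] 0.0565
130 233 386 [-0.029   0.0196] 0.0486
250 243 408 [-0.0285  0.0293] 0.0578
w4 [[0.0946, -0.0015, 0.0119]]
40 226 416 [-0.03    0.0262] 0.0562
130 230 411 [-0.0308  0.0266] 0.0574
250 243 392 [-0.0294  0.0228] 0.0522
w5 [[0.0946, -0.0015, 0.0119]]
40 226 416 [-0.03    0.0262] 0.0562
130 230 411 [-0.0308  0.0266] 0.0574
250 243 421 [-0.0294  0.033 ] 0.0624
```

```bash
python3 - <<'E'
from h import *
for n in ("w1","w2","w3","w4","w5"):
    h=np.array(load(n)["hand_eye"]);print(n,h[:3,3].round(4),R.from_matrix(h[:3,:3]).as_rotvec().round(4))
E
```

```text
w1 [ 0.0844 -0.0002 -0.1211] [-0.2582 -0.2586  1.5561]
w2 [ 0.0844 -0.0002 -0.1211] [-0.2582 -0.2586  1.5561]
w3 [ 0.0844 -0.0002 -0.1211] [-0.2582 -0.2586  1.5561]
w4 [ 0.0835 -0.001  -0.1211] [-0.2583 -0.259   1.556 ]
w5 [ 0.0835 -0.001  -0.1211] [-0.2583 -0.259   1.556 ]
```

```bash
H="python3 -m handwheel"
$H '.0102 .0328 0 0;.0102 .0328 0 0;.0102 .0328 0 0;.0102 .0328 0 .006;0 0 0 0'
$H '0 0 .03 0;0 0 .03 0;0 0 .03 0;0 0 .025 0;0 0 0 0'
$H '0 0 0 0;0 0 0 0;0 0 0 0'
python3 - <<'E'
from h import *
s,T=pose();d=grab("wrist");keep("w6",d);print(T.round(4).tolist(),np.arctan2(T[1,0],T[0,0]),np.array(d["hand_eye"])[:3,3])
print("dowel b px expected",proj(d,[[.6286,-.2124,.082]]))
save("w6c",cv2.resize(d["img"][24:104,282:362],(600,600),interpolation=cv2.INTER_CUBIC))
E
```

```text
clock: 10.37
position: [0.5425, -0.2474, 0.2512]
ee_rot: [0.003, 0.99, 0.143, 0.002]
contact_force: [1.5, 0.4, -0.5]
width: 0.0537
gripper_force: 64.0
clock: 10.78
position: [0.5351, -0.2394, 0.1316]
ee_rot: [-0.003, 0.99, 0.144, -0.004]
contact_force: [-1.9, 0.4, -1.0]
width: 0.0539
gripper_force: 64.0
clock: 11.03
position: [0.5394, -0.2418, 0.1393]
ee_rot: [0.001, 0.99, 0.144, 0.002]
contact_force: [0.2, 1.1, -0.8]
width: 0.0539
gripper_force: 64.0
[[0.9583, 0.2858, 0.0037, 0.5394], [0.2859, -0.9583, -0.0023, -0.2418], [0.0029, 0.0033, -1.0, 0.1393], [0.0, 0.0, 0.0, 1.0]] 0.28990182098431594 [ 0.08352651 -0.00102508 -0.12108795]
dowel b px expected [[319.46133211  77.01379226]]
```

View pics/w6c.png

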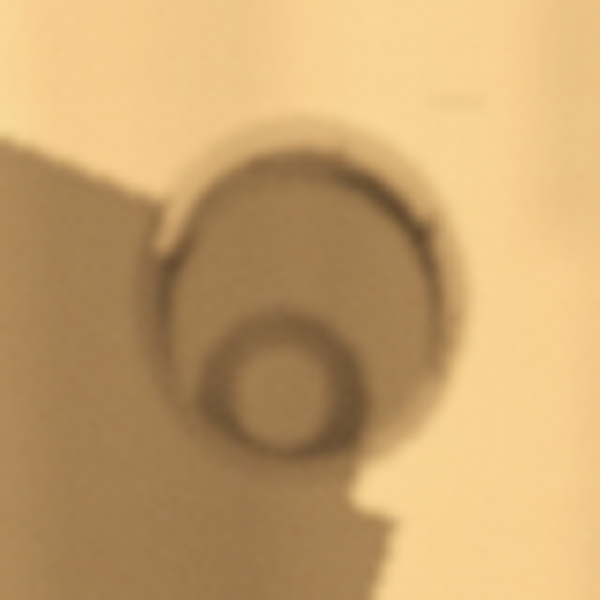

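Through the far hole, the tip of dowel b shows at crop (283,392), or (319.3,75.8) in the full picture. The hole mouth is centred at crop (302,289), or (321.8,62.1). I'll work out the offset in tool axes.

```bash
python3 - <<'E'
from h import *
d=load("w6");
T=d["W"]@np.linalg.inv(np.array(d["hand_eye"]));e=dict(d);e["W"]=np.array(d["hand_eye"])
for px in ((321.8,62.1),(322.3,64.5)): 
    h=cast(e,px,.0119)[0]; dw=cast(e,(319.3,75.8),T[2,3]-.082)[0]; print(h.round(4),dw.round(4),"move",(dw-h)[:2].round(4))
mid=np.array([.5376,-.2397,.082]);print("mid in tool",((mid-T[:3,3])@T[:3,:3]).round(4))
s,T=pose();print(T.round(4).tolist())
E
python3 -m handwheel '0 0 0 0;0 0 0 0;0 0 0 0;0 0 0 0;0 0 0 0'
python3 - <<'E'
from h import *
s,T=pose();d=grab("wrist");keep("w7",d);print(T.round(4).tolist(),np.arctan2(T[1,0],T[0,0]))
g=cv2.resize(cv2.cvtColor(d["img"][24:104,282:362],cv2.COLOR_RGB2GRAY),(600,600),interpolation=cv2.INTER_CUBIC)
for a,b in((35,60),(125,175)):
    c=cv2.HoughCircles(g,cv2.HOUGH_GRADIENT,1.5,60,param1=40,param2=20,minRadius=a,maxRadius=b); 
    print(None if c is None else c[0,:4].round(0).tolist())
E
```

```text
[ 0.0953 -0.0017  0.0119] [ 0.0942 -0.0029  0.0573] move [-0.0011 -0.0012]
[ 0.0946 -0.0015  0.0119] [ 0.0942 -0.0029  0.0573] move [-0.0004 -0.0014]
mid in tool [-0.0013 -0.0027  0.0573]
[[0.9583, 0.2859, 0.0037, 0.5392], [0.2859, -0.9583, -0.0023, -0.2417], [0.0029, 0.0033, -1.0, 0.1394], [0.0, 0.0, 0.0, 1.0]]
clock: 11.5
position: [0.5377, -0.2408, 0.1375]
ee_rot: [0.0, 0.99, 0.144, 0.0]
contact_force: [0.6, -0.0, -1.0]
width: 0.0539
gripper_force: 64.0
[[0.9583, 0.2858, 0.0003, 0.5377], [0.2858, -0.9583, -0.0002, -0.2408], [0.0002, 0.0003, -1.0, 0.1375], [0.0, 0.0, 0.0, 1.0]] 0.2898724404346709
[[184.0, 151.0, 48.0], [398.0, 485.0, 36.0], [55.0, 118.0, 49.0], [26.0, 185.0, 47.0]]
[[301.0, 296.0, 144.0]]
```

```bash
H="python3 -m handwheel"
$H '.0005 .0004 .010 0;0 0 .010 0;0 0 .008 0;0 0 0 0;0 0 0 0'
$H '0 0 .002 0;0 0 .002 0;0 0 .002 0;0 0 0 0;0 0 0 0'
$H '0 0 .002 0;0 0 .002 0;0 0 0 0;0 0 0 0;0 0 0 0'
python3 -c "
from h import *
s,T=pose();print(T.round(4).tolist(),s['moment'])"
```

```text
clock: 11.97
position: [0.5376, -0.2407, 0.1079]
ee_rot: [-0.001, 0.99, 0.144, -0.001]
contact_force: [-0.1, 0.0, -0.8]
width: 0.054
gripper_force: 64.0
clock: 12.38
position: [0.5383, -0.2411, 0.1033]
ee_rot: [0.0, 0.99, 0.144, 0.0]
contact_force: [-0.5, 0.7, -0.8]
width: 0.0537
gripper_force: 64.0
clock: 12.8
position: [0.5382, -0.2408, 0.0991]
ee_rot: [-0.0, 0.99, 0.144, -0.0]
contact_force: [0.5, 1.4, -2.1]
width: 0.0539
gripper_force: 64.0
[[0.9583, 0.2856, -0.0004, 0.5382], [0.2856, -0.9583, 0.0005, -0.2408], [-0.0002, -0.0005, -1.0, 0.0991], [0.0, 0.0, 0.0, 1.0]] [ 0.19473269  0.0444149  -0.04835534]
```

```bash
H="python3 -m handwheel"
$H '0 0 .003 0;0 0 .003 0;0 0 .002 0;0 0 0 0;0 0 0 0'
$H '0 0 .002 0;0 0 .001 0;0 0 0 0;0 0 0 0;0 0 0 0'
$H '0 0 .001 0;0 0 0 0;0 0 0 0;0 0 0 0'
python3 -c "
from h import *
s,T=pose();print(T.round(4).tolist(),s['moment'])"
```

```text
clock: 13.22
position: [0.5382, -0.2408, 0.091]
ee_rot: [-0.0, 0.99, 0.144, -0.0]
contact_force: [-0.6, 1.0, -0.9]
width: 0.054
gripper_force: 64.1
clock: 13.63
position: [0.5383, -0.2409, 0.0881]
ee_rot: [-0.0, 0.99, 0.144, -0.0]
contact_force: [-0.0, 2.2, -1.5]
width: 0.0535
gripper_force: 64.1
clock: 13.97
position: [0.5383, -0.2409, 0.0879]
ee_rot: [0.0, 0.99, 0.144, 0.0]
contact_force: [-1.8, 3.4, 5.2]
width: 0.0539
gripper_force: 64.7
[[0.9583, 0.2857, 0.0001, 0.5383], [0.2857, -0.9583, 0.0, -0.2409], [0.0001, 0.0, -1.0, 0.0879], [0.0, 0.0, 0.0, 1.0]] [ 0.43730749  0.336067   -0.23891743]
```

```bash
H="python3 -m handwheel"
$H '0 0 .001 0;0 0 .001 0;0 0 0 0;0 0 0 0;0 0 0 0'
$H '0 0 0 0;0 0 0 0;0 0 0 0;0 0 0 0;0 0 0 0'
python3 - <<'E'
from h import *
s,T=pose();print(T.round(4).tolist(),s['moment'])
d=grab("wrist");keep("w8",d);t=grab("scene");keep("s8",t)
o=np.zeros((480,800,3),np.uint8);o[:,:400]=cv2.resize(d["img"],(400,300))[0:1].repeat(480,0)*0
o[:300,:400]=cv2.resize(d["img"],(400,300));o[:,400:]=cv2.resize(t["img"][215:335,190:290],(400,480),interpolation=cv2.INTER_CUBIC)
save("end",o)
E
```

```text
clock: 14.38
position: [0.5383, -0.2409, 0.0878]
ee_rot: [0.0, 0.99, 0.144, 0.0]
contact_force: [-5.1, 4.7, 16.3]
width: 0.0539
gripper_force: 65.9
clock: 14.8
position: [0.5383, -0.2409, 0.0878]
ee_rot: [0.0, 0.99, 0.144, 0.0]
contact_force: [-4.0, 4.6, 16.6]
width: 0.0542
gripper_force: 65.9
[[0.9583, 0.2858, 0.0009, 0.5383], [0.2858, -0.9583, -0.0005, -0.2409], [0.0007, 0.0007, -1.0, 0.0878], [0.0, 0.0, 0.0, 1.0]] [ 0.80474502  0.87310833 -0.24086353]
```

View pics/end.png

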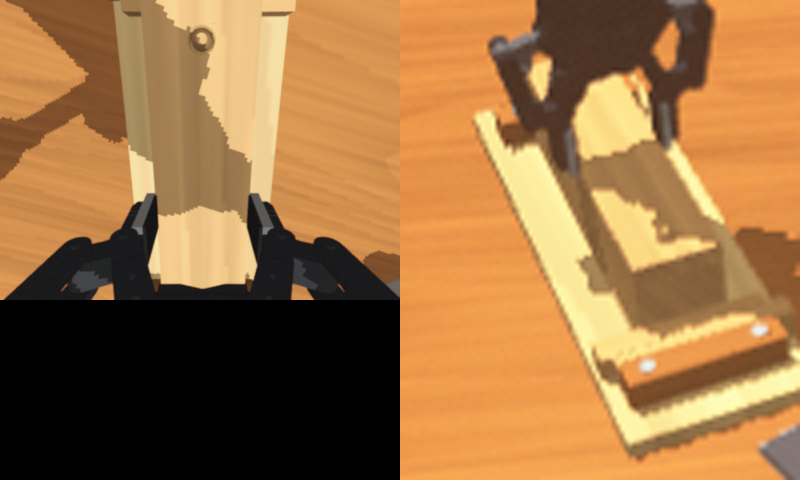

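The dowel now shows through the hole at (202,39), and the cheek lies flush along the body. The push is a steady 16.6 N through the middle, so I'm handing it in.

```bash
python3 -c "
from rig import ticket
print(ticket.sign_off())"
```

```text
the job is handed in; nothing more can be done
None
```

I handed the job in at about 15 s: the cheek is on both dowels, flush on the plane body as far as the pictures show, and still held down at about 16.6 N; nothing else was touched on purpose, and sign-off returned no verdict.

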